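Load a grinding jar and clamp it with the break-over torque handle

ROBOT

A 6-joint arm with a two-finger parallel gripper is mounted at the origin on the work surface. World frame = base frame: x ahead of the robot, y to its left, z up, the work surface at z = 0. Lengths are in m, angles in rad, forces in N, time in s.
With the tool pointing down it reaches from about 0.425 to 1.125 m from the base axis. Payload 14.9 kg.
Tool frame: the origin (TCP) lies where the fingers leave the gripper's body, on its centre line; the fingertips stand bot.finger_overhang ahead of it and the grasp point (between the pads) lies 60 mm ahead of it (bot.finger_overhang is the distance from the TCP to the fingertips, in m); z points along the fingers, y is the line along which they close (so a half turn about z gives the same grasp; the last joint's range is limited). The gripper opens to 91 mm and grips with 3 to 60 N. Pads are 32 mm wide; open, the fingers measure 118 mm over their backs; the gripper's body (76 mm by 178 mm) begins 60 mm behind the grasp point.
Start: joints at [-1.172, 0.379, 1.734, -0, 1.028, -0.033], TCP at [0.293, -0.636, 0.292] pointing down, gripper open.
Joint ranges: [-2.77, 2.77], [-0.74, 2.19], [0, 2.66], [-1.06, 4.2], [0.31, 2.87], [-3.08, 3.08]. Speed limits (rad/s): [1.89, 1.89, 2.39, 3.14, 3.14, 3.14].

INTERFACE

Orientations are given as a unit quaternion [w, x, y, z].
In Python, from plant import bot, viewer gives the robot as it stands. The module is installed in compiled form; this text tells all that it offers.
- The arm moves only by the tool apply_moves, never from a script. Its argument "steps" is one flat list of numbers, 7 for each row, row after row: the shift along the tool's x, y, z in units of 50 mm (1.0 is 50 mm), then the turn, a rotation vector about the tool's x, y, z in degrees, then the closure, from -1 (fully open) to 1 (shut), so that 0 is half open. In form: [tx, ty, tz, ax, ay, az, hand, tx, ty, tz, ax, ay, az, hand, ...]. A call has 1 to 20 rows; each row shifts and turns the commanded pose from where the row before left it, along the tool's axes as they then stand; what a row does not reach is not made up. A row lasts 1/10 s, in which the tool goes at most 50 mm and 8.59 degrees, less where a joint would pass 70% of its speed; a pose out of reach is approached as far as the arm can. A call is refused whole if a number of a shift passes 1 or a number of a turn 8.59, either way. A call with a gripper value outside its range is refused whole. The fingers move at their own pace and stop on an object; the grip force is fixed at half the most. Time passes only in rows, so rows that do not move let the fingers close. It gives the time, the measured TCP pose, the force, the opening and the grip force at its end, in the units of the state.
- bot.state(): the state, without advancing time (a new reading comes with each control period).
- viewer.read_camera(name): name is "scene" or "top" or "wrist"; returns a dict with "image" (420x560x3 uint8, blue, green, red), "z_map" (420x560 float32, m along the optical axis (not along the pixel's ray), 0 where there is no reading), "mtx" (3x3 intrinsics, pixels), "eye" and "orientation" of the camera in the world. Camera axes: x right, y down, z forward; pixel columns grow to the right and rows downward; lengths in m; the calibration is good to about 2 mm. A picture is of the moment at which its call begins.
- bot.job_done(): hands the job in; it is judged then, once.
The state is a dict: "clock": time; "joint_positions": joint angles; "dq": joint speeds; "effort": joint torques, N m; "eef_pos": TCP position; "tool_rot": TCP orientation; "force": force on the tool from outside, world axes, zero at the start; "torque": the same for the moment, N m; "finger_gap": opening from 0.0 (shut) to 1.0 (fully open); "grip_force": force on a finger pad.
Only numpy, scipy, OpenCV 4.12 (cv2) and the standard library are available. Lean on these libraries where they do the work, as an engineer would, in place of code of your own. Each camera call takes 0.05 s, during which the arm holds its last target. There are 200 camera calls.

TASK

Take the tall slim steel grinding jar, stand it upright and fully down in the pocket of the jar clamp, and let go of it. Then turn the clamp's torque handle clockwise (seen from above) until you feel it give way, stop there before it reaches the end of its give and locks, and leave the jar clamped. Be gentle with the jar, and leave the other things on the bench where they are.

Things in the scene. Friction and masses are not known exactly. Their poses are not given: they have to be found in the camera images.
- jar: tall slim grinding jar of bare steel, an upright cylinder 44 mm in diameter and 70 mm high (the slimmest tall steel jar; 3 mm chamfer at the foot, thin dark seam 52 mm up), about 0.4 kg, standing on the bench. Origin: centre of its underside; z points up.
- clamp: jar clamp, bolted to the bench: grey base plate 10 mm thick with, in a row along x, a grey gear housing (75 x 60 mm, top 52 mm above the bench) with the torque handle, a moving steel jaw, a white pocket plate and a fixed steel stop. Origin: on the bench under the pocket's centre; x points from housing to stop (the way the jaw moves), z up. Base: x -185 to +60, y -45 to +45 mm.
- nest: the white pocket plate, 70 x 84 mm, top 20 mm above the bench; origin and axes as clamp. Its pocket is a rectangular recess 10 mm deep, 53 mm along x, 47 mm along y, with 2 mm chamfers. The +y and -y sides are free for the fingers.
- pocket (a point): centre of the pocket's floor, on which the jar is to stand, 10 mm above the bench; axes as clamp. Above it the moving jaw's face (44 mm wide, 26 to 58 mm above the bench) waits somewhere between x = -25 and -39 mm: where exactly differs each time and is not measured.
- stop: the clamp's fixed steel stop, 14 mm thick, 50 mm wide, top 60 mm above the bench, flat face at x = +25 mm of the clamp's frame; origin and axes as clamp. The jaw presses the jar against it.
- hub_axis (a point): point on the handle's upright turning axis, 100 mm above the bench, at x = -115 mm, y = 0 of the clamp's frame; fixed to the clamp, axes as clamp. Clockwise from above drives the jaw to the stop, 12 mm per radian, and the handle gives way 0.5 to 1.75 rad from its start; turning back loosens. A dark pointer on the hub, under the tail of the arm, shows how far the handle has turned on alone.
- post (a point): middle of the round upright black post at the end of the torque handle, 100 mm above the bench; the post is 16 mm in diameter and 42 mm tall, 78 to 120 mm above the bench. x points outward along the arm. The handle is a flat aluminium arm 14 mm wide, top 78 mm above the bench, reaching 100 mm from the turning axis to the post.
- handle: the torque handle; origin on its axis, x outward along the arm. Pushing the post round takes about 3 N while the jaw runs free; with the jar pinched the push rises steeply to about 8 N, and there the handle gives way: it turns on alone for 0.20 rad at that same push, the jaw standing still, then locks, and more push crushes the jar. It stays where left.
- wide_jar: another steel jar, wide and low, 66 mm in diameter, 40 mm high, to be left alone. Origin: centre of its underside.
- beaker: clear plastic beaker, 56 mm in diameter, 60 mm high, to be left alone. Origin: centre of its underside.
- vial_rack: low rack of small capped vials, 90 x 140 mm, 46 mm high, to be left alone. Origin: centre of its underside.
- tubs: stack of four clear-lidded tubs, 106 x 81 mm, 104 mm high, to be left alone. Origin: centre of its underside.
- timer: small black bench timer, 60 x 45 mm, 30 mm high, to be left alone. Origin: centre of its underside.
- wash_bottle: white plastic bottle 68 mm in diameter, 170 mm high, to be left alone. Origin: centre of its underside.
- tweezers: steel tweezers lying flat, 145 mm long, 5 mm high, to be left alone. Origin: on the underside, 58 mm from the blunt end.
There are look-alikes about, which are no part of the job. What is shaped like the jar but purple is not meant.

How it is judged:
By the outcome, as a careful person would: the job done as asked, in the order asked, and still so for the second after the job is handed in, with the robot touching nothing.
It also fails if it takes over 72 s, if anything falls off the work surface, if the arm or the gripper's body presses on something with over 40 N, if the wrist force passes 120 N, or if a joint passes its speed limit or range.

## Working session

There is one attempt and no reset: what is moved stays moved. The work goes in short steps, Python scripts to look and compute and a tool call to move; the robot and the scene stay as the last step left them, time stands still between calls to the robot, and variables do not carry over. Pictures are saved under pics/ and viewed, at most 10 in all, crops included, and the job is handed in when it is done.

Besides the shell and the picture viewer there is one more tool, called after "Emit:" by a JSON object that holds its "name" and its "arguments", one argument or row to a line. apply_moves: Moves the arm, as the interface text tells. Its arguments: {"type":"object","properties":{"steps":{"type":"array","items":{"type":"number"}}},"required":["steps"]}

```bash
mkdir -p pics
cat > h.py <<'E'
import numpy as np, cv2
from scipy.spatial.transform import Rotation as R
from plant import bot, viewer
def shot(name):
    d=viewer.read_camera(name); return d
def world(d):
    z=d["z_map"]; K=d["mtx"]; v,u=np.mgrid[:z.shape[0],:z.shape[1]]
    p=np.stack([(u-K[0,2])/K[0,0]*z,(v-K[1,2])/K[1,1]*z,z],-1)
    q=d["orientation"]; q=np.array(q)
    M=R.from_quat(q[[1,2,3,0]]).as_matrix() if q.size==4 else q
    return p@M.T+d["eye"], z>0
E
python3 - <<'E'
from h import *
print(bot.state(), bot.finger_overhang)
for n in("scene","top"):
    d=shot(n); cv2.imwrite(f"pics/{n}0.png",d["image"]); print(n,d["eye"],d["orientation"],d["mtx"])
    w,m=world(d); np.savez(f"{n}0.npz",w=w,m=m,im=d["image"])
E
```

```text
{'clock': 0.0, 'joint_positions': array([-1.17232773e+00,  3.79412013e-01,  1.73473172e+00,  2.85839451e-05,
        1.02852569e+00, -3.33139730e-02]), 'dq': array([ 0.00152576,  0.00061942, -0.00079394, -0.00086868,  0.0003188 ,
       -0.00041013]), 'effort': array([-9.31089962e-04, -7.63729620e+01, -4.34375596e+01,  6.49417285e-02,
        4.24447982e-02, -8.17138834e-05]), 'eef_pos': array([ 0.29282066, -0.63549138,  0.2916101 ]), 'tool_rot': array([-5.31655522e-04,  9.76787293e-01,  2.14210864e-01, -8.57168866e-05]), 'force': array([0.2744727 , 0.54627832, 0.46006138]), 'torque': array([-0.00475019,  0.00204963, -0.03240229]), 'grip_force': 0.0, 'finger_gap': 0.9975007081013488} 0.0783
scene [ 0.97751168 -0.62030538  0.89127879] [-0.35988479  0.8889088   0.26641918 -0.09666907] [[415.39924004   0.         274.21582709]
 [  0.         415.39924004 222.38964544]
 [  0.           0.           1.        ]]
top [0.36669828 0.03628222 1.09039895] [-0.08571418  0.73860173 -0.66433025  0.07606492] [[379.33275755   0.         276.58892821]
 [  0.         379.33275755 210.97756065]
 [  0.           0.           1.        ]]
```

View pics/top0.png

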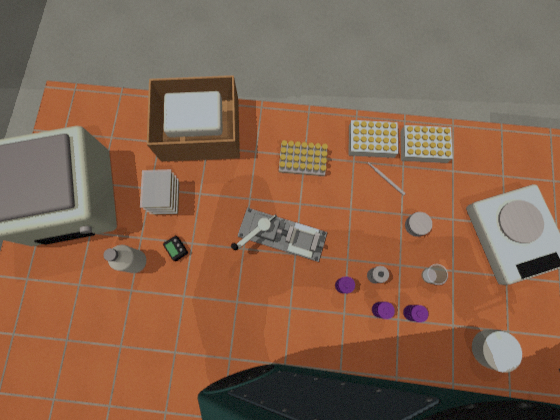

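View pics/scene0.png

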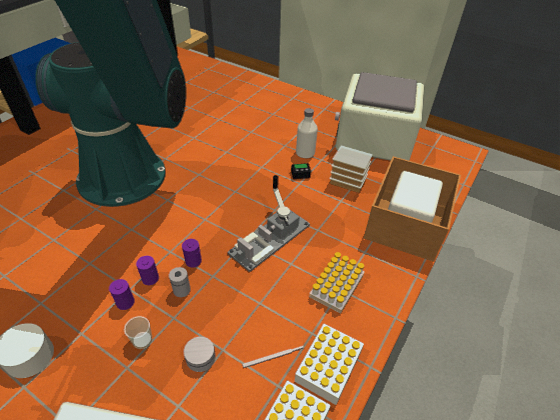

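The top view shows the steel jar at (381,275). Possible confusions are the purple jars at (346,285), (385,310) and (418,313), the wide jar at (419,223) and the beaker at (435,274). The clamp is at about (285,237), with its black post at (234,246). By the description I choose (381,275), and I'll check it in a crop.

Run:
```python
from h import *
t=np.load("top0.npz"); s=np.load("scene0.npz")
im=t["im"]; a=cv2.resize(im[195:330,220:450],None,fx=3.4,fy=3.4,interpolation=cv2.INTER_CUBIC)
cv2.imwrite("pics/crop1.png",a)
w=t["w"]
for n,(u,v) in dict(jar=(381,272),p1=(346,284),p2=(385,309),p3=(418,313),wide=(419,222),beak=(435,274),post=(234,246),hub=(265,224),bench=(300,300),nest=(303,238)).items(): print(n,w[v,u].round(3))
def pts(x0,x1,y0,y1,z0,z1):
    P=np.concatenate([k["w"][k["m"]] for k in(t,s)]); q=P[(P>[x0,y0,z0]).all(1)&(P<[x1,y1,z1]).all(1)]; return q
j=w[272,381]
for k in (t,s):
    P=k["w"][k["m"]]; q=P[(np.hypot(P[:,0]-j[0],P[:,1]-j[1])<.04)&(P[:,2]>.06)&(P[:,2]<.1)]
    print("jar top",len(q),q.min(0),q.max(0),np.median(q,0))
```

```text
jar [ 0.467 -0.231  0.068]
p1 [ 0.426 -0.14   0.072]
p2 [ 0.373 -0.245  0.071]
p3 [ 0.372 -0.328  0.077]
wide [ 0.621 -0.339  0.04 ]
beak [ 0.484 -0.401  0.003]
post [0.488 0.161 0.121]
hub [0.562 0.09  0.078]
bench [ 0.373 -0.027  0.003]
nest [ 0.546 -0.019  0.011]
jar top 228 [ 0.4427836  -0.24985645  0.06148684] [ 0.48546657 -0.20748975  0.07731071] [ 0.46322971 -0.2279899   0.07087226]
jar top 246 [ 0.44372189 -0.25063264  0.06013267] [ 0.4877051  -0.20675029  0.07500823] [ 0.46696039 -0.23073308  0.07007891]
```

View pics/crop1.png

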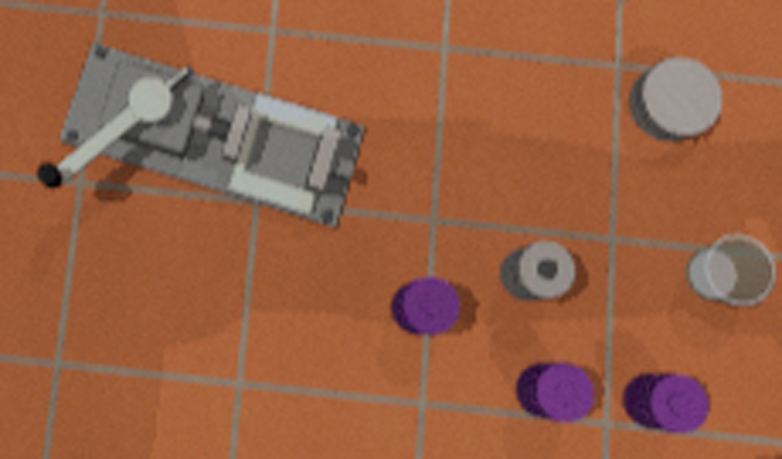

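The crop confirms it: the bare-steel slim jar sits at crop (540,270), which is world (0.465, -0.229). I'll move above it with the fingers aligned to the clamp's y axis.

Emit:
{"name": "apply_moves", "arguments": {
  "steps": [0.466, -0.426, 0, 0, 0, 0, -1, 0.466, -0.426, 0, 0, 0, 0, -1, 0.466, -0.426, 0, 0, 0, 0, -1, 0.466, -0.426, 0, 0, 0, 0, -1, 0.466, -0.426, 0, 0, 0, 0, -1, 0.466, -0.426, 0, 0, 0, 0, -1, 0.466, -0.426, 0, 0, 0, 0, -1, 0.466, -0.426, 0, 0, 0, 0, -1, 0.466, -0.426, 0, 0, 0, 0, -1, 0.466, -0.426, 0, 0, 0, 0, -1, 0.466, -0.426, 0, 0, 0, 0, -1, 0.466, -0.426, 0, 0, 0, 0, -1, 0.466, -0.426, 0, 0, 0, 0, -1, 0.466, -0.426, 0, 0, 0, 0, -1, 0, 0, 0, 0, 0, -8, -1, 0, 0, 0, 0, 0, -8, -1, 0, 0, 0, 0, 0, -8, -1, 0, 0, 0, 0, 0, -8, -1, 0, 0, 0, 0, 0, -8, -1, 0, 0, 0, 0, 0, -8, -1]
}}

```text
clock: 2.1
eef_pos: [0.4643, -0.2283, 0.292]
tool_rot: [-0.0, 0.803, 0.595, -0.0]
force: [-0.2, -0.7, -0.7]
finger_gap: 1.003
grip_force: 0.0
```

```bash
cat >> h.py <<'E'
def st():
    s=bot.state(); q=s["tool_rot"]; M=R.from_quat(q[[1,2,3,0]]).as_matrix(); return s,s["eef_pos"],M
def to(target,yd=None):
    "shift in units of tool axes to world TCP target; yd = wanted world direction of tool y -> az deg"
    s,p,M=st(); print("clock",s["clock"],"tcp",p.round(4),"y",M[:,1].round(4),"z",M[:,2].round(4),"gap",s["finger_gap"],"F",s["force"].round(1))
    print("units",(M.T@(np.array(target)-p)/0.05).round(3))
    if yd is not None:
        l=M.T@np.array(yd); print("az",np.degrees(np.arctan2(-l[0],l[1])).round(2))
E
python3 - <<'E'
from h import *
d=shot("wrist"); cv2.imwrite("pics/wrist1.png",d["image"]); w,m=world(d); np.savez("wrist1.npz",w=w,m=m,im=d["image"],mtx=d["mtx"],eye=d["eye"],o=d["orientation"])
print(d["eye"],d["orientation"]); to([.465,-.229,.292])
P=w[m]; q=P[(np.hypot(P[:,0]-.465,P[:,1]+.229)<.04)&(P[:,2]>.062)&(P[:,2]<.08)]; print(len(q),q.min(0),q.max(0),np.median(q,0))
c=cv2.minEnclosingCircle(q[:,:2].astype(np.float32)); print(c)
E
```

```text
[ 0.48670647 -0.15429985  0.38459404] [ 0.13786106  0.97942623 -0.14581134 -0.02139274]
clock 2.15 tcp [ 0.4643 -0.2283  0.292 ] y [ 9.592e-01 -2.827e-01 -4.000e-04] z [-4.e-04  2.e-04 -1.e+00] gap 1.0038752005984142 F [-0.4  1.  -0.7]
units [-0.009  0.018  0.001]
1957 [ 0.44068631 -0.25050647  0.06212988] [ 0.48363574 -0.20709391  0.07346644] [ 0.46247461 -0.22780837  0.07016694]
((0.4618166387081146, -0.22874636948108673), 0.022188998758792877)
```

View pics/wrist1.png

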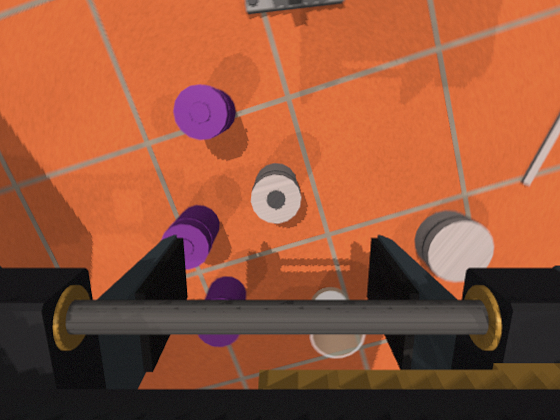

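The wrist view shows the jar at (276,197), centred between the fingers, at world (0.463, -0.228). Next I descend, grasp and lift.

Emit:
{"name": "apply_moves", "arguments": {
  "steps": [0, 0, 0.5, 0, 0, 0, -0.6, 0, 0, 0.5, 0, 0, 0, -0.6, 0, 0, 0.5, 0, 0, 0, -0.6, 0, 0, 0.5, 0, 0, 0, -0.6, 0, 0, 0.5, 0, 0, 0, -0.6, 0, 0, 0.5, 0, 0, 0, -0.6, 0, 0, 0.4, 0, 0, 0, -0.6, 0, 0, 0.25, 0, 0, 0, -0.6, 0, 0, 0.15, 0, 0, 0, -0.6, 0, 0, 0, 0, 0, 0, -0.6, 0, 0, 0, 0, 0, 0, -0.4, 0, 0, 0, 0, 0, 0, -0.2, 0, 0, 0, 0, 0, 0, 0, 0, 0, 0, 0, 0, 0, 0.1, 0, 0, 0, 0, 0, 0, 0.2, 0, 0, 0, 0, 0, 0, 0.3, 0, 0, 0, 0, 0, 0, 0.3, 0, 0, 0, 0, 0, 0, 0.3]
}}

```text
clock: 3.95
eef_pos: [0.4643, -0.2284, 0.1026]
tool_rot: [-0.0, 0.805, 0.593, -0.0]
force: [-2.7, 0.7, 8.6]
finger_gap: 0.479
grip_force: 30.0
```

Emit:
{"name": "apply_moves", "arguments": {
  "steps": [0, 0, -0.2, 0, 0, 0, 0.3, 0, 0, -0.4, 0, 0, 0, 0.3, 0, 0, -0.5, 0, 0, 0, 0.3, 0, 0, -0.5, 0, 0, 0, 0.3, 0, 0, -0.5, 0, 0, 0, 0.3, 0, 0, -0.4, 0, 0, 0, 0.3, 0, 0, -0.3, 0, 0, 0, 0.3, 0.4, 0.06, 0, 0, 0, 0, 0.3, 0.4, 0.06, 0, 0, 0, 0, 0.3, 0.4, 0.07, 0, 0, 0, 0, 0.3, 0.4, 0.07, 0, 0, 0, 0, 0.3, 0.4, 0.07, 0, 0, 0, 0, 0.3, 0.4, 0.07, 0, 0, 0, 0, 0.3, 0, 0, 0, 0, 0, 0, 0.3, 0, 0, 0, 0, 0, 0, 0.3]
}}

```text
clock: 5.45
eef_pos: [0.5189, -0.1196, 0.2425]
tool_rot: [0.0, 0.805, 0.593, -0.0]
force: [-1.1, -0.2, -3.7]
finger_gap: 0.482
grip_force: 30.0
```

Run:
```python
from h import *
d=shot("wrist"); cv2.imwrite("pics/wrist2.png",d["image"]); w,m=world(d); np.savez("wrist2.npz",w=w,m=m,im=d["image"],mtx=d["mtx"],eye=d["eye"],o=d["orientation"])
to([.546,-.019,.25])
```

```text
clock 5.5 tcp [ 0.5188 -0.1199  0.2424] y [ 9.551e-01 -2.964e-01 -1.000e-04] z [-1.e-04 -1.e-04 -1.e+00] gap 0.4742577102031886 F [ 0.5 -0.1 -4.2]
units [ 2.089 -0.079 -0.151]
```

View pics/wrist2.png

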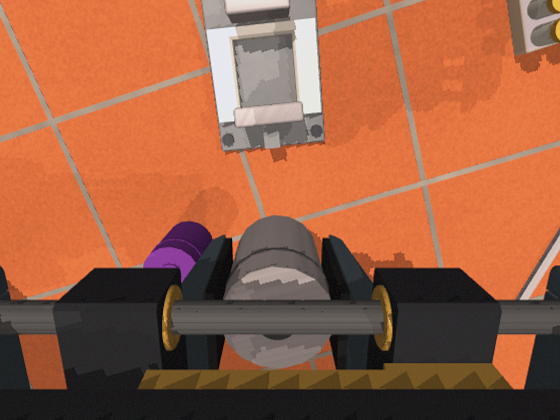

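```bash
cat > fit.py <<'E'
from h import *
from scipy.optimize import minimize
k=np.load("wrist2.npz"); w=k["w"]; P=w[k["m"]]
near=np.hypot(P[:,0]-.546,P[:,1]+.019)<.09
for lo,hi in((-.005,.004),(.006,.014),(.016,.024),(.055,.065)):
    q=P[near&(P[:,2]>lo)&(P[:,2]<hi)]; print(lo,len(q),np.median(q[:,2]).round(4))
T=P[near&(P[:,2]>.017)&(P[:,2]<.023)][:,:2]
F=P[near&(P[:,2]>.006)&(P[:,2]<.0145)][:,:2]
# soft cost: nest-top points inside ring, floor points inside pocket or outside the plate
def loc(p,Q):
    c,s=np.cos(p[2]),np.sin(p[2]); d=Q-p[:2]; return np.c_[d@[c,s],d@[-s,c]]
def rect(L,a,b): return np.maximum(np.abs(L[:,0])-a,np.abs(L[:,1])-b) # <0 inside
def cost(p):
    t=loc(p,T); f=loc(p,F)
    ct=np.maximum(rect(t,.035,.042),0)+np.maximum(-rect(t,.0265,.0235),0)
    rf=rect(f,.0265,.0235); of=-rect(f,.035,.042)
    cf=np.maximum(np.minimum(rf,of),0)
    return (np.minimum(ct,.004).sum()+np.minimum(cf,.004).sum())*1e3
best=min((minimize(cost,[.546+dx,-.019+dy,a],method="Nelder-Mead",options=dict(initial_simplex=np.array([.546+dx,-.019+dy,a])+np.array([[0,0,0],[.005,0,0],[0,.005,0],[0,0,.05]]),xatol=1e-5,maxiter=600)) for dx in(-.006,0,.006) for dy in(-.008,0,.008) for a in(-1.9,-1.8)),key=lambda r:r.fun)
p=best.x; print(p,best.fun,len(T),len(F)); np.save("clamp.npy",p)
# rectified view on z=.02, clamp frame, .25 mm/px
im=k["im"];K=k["mtx"];q=k["o"];M=R.from_quat(q[[1,2,3,0]]).as_matrix()
X,Y=np.meshgrid(np.arange(-.06,.0601,.00025),np.arange(-.05,.0501,.00025))
c,s=np.cos(p[2]),np.sin(p[2])
W=np.stack([p[0]+c*X-s*Y,p[1]+s*X+c*Y,np.full_like(X,.02)],-1)
C=(W-k["eye"])@M; u=C[...,0]/C[...,2]*K[0,0]+K[0,2]; v=C[...,1]/C[...,2]*K[1,1]+K[1,2]
r=cv2.remap(im,u.astype(np.float32),v.astype(np.float32),cv2.INTER_LINEAR)
for hx,hy,col in((.035,.042,(0,0,255)),(.0265,.0235,(0,255,0))):
    a=lambda x,y:(int((x+.06)/.00025),int((y+.05)/.00025)); cv2.rectangle(r,a(-hx,-hy),a(hx,hy),col,1)
cv2.imwrite("pics/rect1.png",cv2.resize(r,None,fx=1.5,fy=1.5))
E
python3 fit.py
```

```text
-0.005 15845 0.0001
0.006 7820 0.01
0.016 5028 0.0199
0.055 2126 0.0593
[ 0.53979676 -0.01825701 -1.77083317] 7.375965805685114 4986 7849
```

View pics/rect1.png

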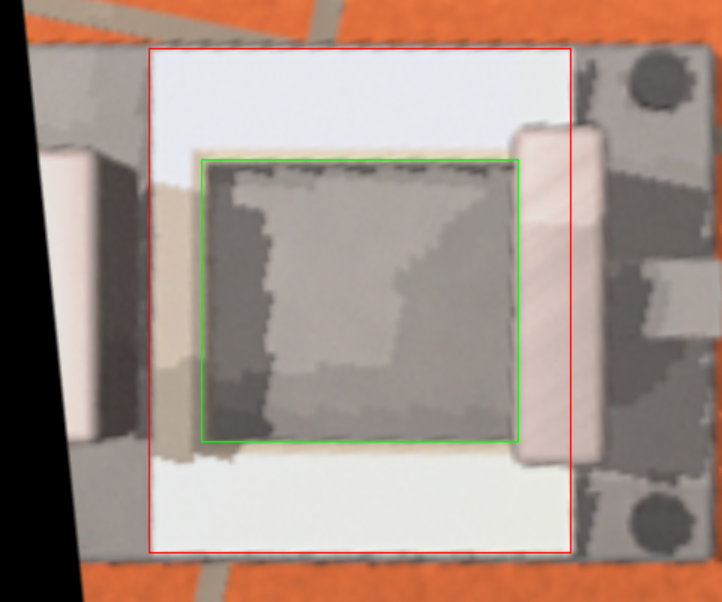

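Run:
```python
from h import *
from scipy.optimize import least_squares
k=np.load("wrist2.npz"); P=k["w"][k["m"]]; s,tp,M=st()
L=(P-tp)@M   # tool frame, z down
q=L[(np.hypot(L[:,0],L[:,1])<.03)&(L[:,2]>.04)&(L[:,2]<.1)]
print(len(q),q.min(0),q.max(0))
for lo,hi in((.04,.055),(.055,.07),(.07,.098),(.04,.098)):
    a=q[(q[:,2]>lo)&(q[:,2]<hi)]
    if len(a)<30: continue
    f=least_squares(lambda c:np.hypot(a[:,0]-c[0],a[:,1]-c[1])-.022,[0,0],loss="soft_l1",f_scale=.0005); print(lo,hi,len(a),f.x.round(4),np.abs(f.fun).mean().round(5))
p=np.load("clamp.npy"); c,sn=np.cos(p[2]),np.sin(p[2]); d=P-[p[0],p[1],0]; X=d[:,0]*c+d[:,1]*sn; Y=-d[:,0]*sn+d[:,1]*c
m=(np.abs(Y)<.02)&(P[:,2]>.03)&(P[:,2]<.055)
print("jaw face x",np.percentile(X[m&(X<-.015)&(X>-.05)],[50,90,98]) if (m&(X<-.015)).any() else None,"stop face",X[m&(X>.015)&(X<.05)].min() if (m&(X>.015)).any() else None)
m=(np.abs(Y)<.02)&(P[:,2]>.0565)&(P[:,2]<.0615); print("tops jaw max x",np.percentile(X[m&(X<0)&(X>-.08)],[95,99]),"stop min/max",np.percentile(X[m&(X>0.01)&(X<.06)],[1,99]))
# same clamp from top camera, same hub; post
t=np.load("top0.npz"); Q=t["w"][t["m"]]; h=Q[(np.hypot(Q[:,0]-.488,Q[:,1]-.161)<.03)&(Q[:,2]>.1)]; print("post",len(h),np.median(h,0),h.min(0),h.max(0))
S=np.load("scene0.npz");Q=S["w"][S["m"]]; h=Q[(np.hypot(Q[:,0]-.488,Q[:,1]-.161)<.03)&(Q[:,2]>.1)]; print("post",len(h),np.median(h,0),h.min(0),h.max(0))
print("hub", [p[0]-.115*c,p[1]-.115*sn])
```

```text
4724 [-0.01624066 -0.02566329  0.0400053 ] [0.02187237 0.02493502 0.0999956 ]
0.04 0.055 1851 [-0.0008 -0.0004] 0.00157
0.055 0.07 1379 [-0.0009 -0.0004] 0.00156
0.07 0.098 1446 [-0.001  -0.0005] 0.00075
0.04 0.098 4676 [-0.0009 -0.0004] 0.00132
jaw face x [-0.03555684 -0.03533047 -0.03521996] stop face 0.0399541873579705
tops jaw max x [-0.03583828 -0.03552442] stop min/max [0.02525983 0.03890907]
post 35 [0.49073734 0.16157694 0.11999139] [0.48376507 0.15507524 0.10179615] [0.49894752 0.16943011 0.12329224]
post 47 [0.49541431 0.16032416 0.11424768] [0.48583206 0.15474445 0.1005076 ] [0.50055273 0.1704873  0.12236482]
hub [np.float64(0.5626478812494511), np.float64(0.09444980552494477)]
```

The rectified view shows the plate and pocket outlines matching the model to within about 0.5 mm. The held jar is centred in the fingers. Now I'll align above the pocket.

```bash
cat > tgt.py <<'E'
from h import *
p=np.load("clamp.npy"); c,s=np.cos(p[2]),np.sin(p[2]); cx=np.array([c,s,0]); cy=np.array([-s,c,0])
pocket=np.array([p[0],p[1],0])+.0003*cx+.0002*cy
tx=-cx; ty=cy  # tool axes at goal: z down -> x = y cross z
T=pocket-(-.0009*tx-.0004*ty)
if __name__=="__main__": print(cx,cy,np.cross(cy,[0,0,-1])); to([T[0],T[1],.2424],cy)
E
python3 tgt.py
```

```text
[-0.19870544 -0.98005926  0.        ] [ 0.98005926 -0.19870544  0.        ] [0.19870544 0.98005926 0.        ]
clock 5.5 tcp [ 0.5188 -0.1199  0.2424] y [ 9.551e-01 -2.964e-01 -1.000e-04] z [-1.e-04 -1.e-04 -1.e+00] gap 0.4742577102031886 F [ 0.5 -0.1 -4.2]
units [ 2.08e+00 -1.91e-01  1.00e-03]
az -5.78
```

Emit:
{"name": "apply_moves", "arguments": {
  "steps": [0.26, -0.024, 0, 0, 0, 0, 0.3, 0.26, -0.024, 0, 0, 0, 0, 0.3, 0.26, -0.024, 0, 0, 0, 0, 0.3, 0.26, -0.024, 0, 0, 0, 0, 0.3, 0.26, -0.024, 0, 0, 0, 0, 0.3, 0.26, -0.024, 0, 0, 0, 0, 0.3, 0.26, -0.024, 0, 0, 0, 0, 0.3, 0.26, -0.023, 0, 0, 0, 0, 0.3, 0, 0, 0, 0, 0, -2.9, 0.3, 0, 0, 0, 0, 0, -2.88, 0.3, 0, 0, 0.3, 0, 0, 0, 0.3, 0, 0, 0.4, 0, 0, 0, 0.3, 0, 0, 0.4, 0, 0, 0, 0.3, 0, 0, 0.1, 0, 0, 0, 0.3, 0, 0, 0, 0, 0, 0, 0.3, 0, 0, 0, 0, 0, 0, 0.3]
}}

```text
clock: 7.1
eef_pos: [0.5412, -0.0175, 0.1826]
tool_rot: [0.0, 0.774, 0.633, 0.0]
force: [-0.4, -0.1, -3.3]
finger_gap: 0.475
grip_force: 30.0
```

Run:
```python
from h import *
from tgt import *
to([T[0],T[1],.1126],cy)
d=shot("wrist"); w,m=world(d); im=d["image"]; np.savez("wrist3.npz",w=w,m=m,im=im,mtx=d["mtx"],eye=d["eye"],o=d["orientation"])
cv2.imwrite("pics/wrist3.png",im)
```

```text
clock 7.1 tcp [ 0.5412 -0.0175  0.1826] y [ 9.799e-01 -1.995e-01  4.000e-04] z [ 4.e-04 -0.e+00 -1.e+00] gap 0.4753854133252875 F [-0.4 -0.1 -3.3]
units [-0.008 -0.013  1.4  ]
az -0.05
```

View pics/wrist3.png

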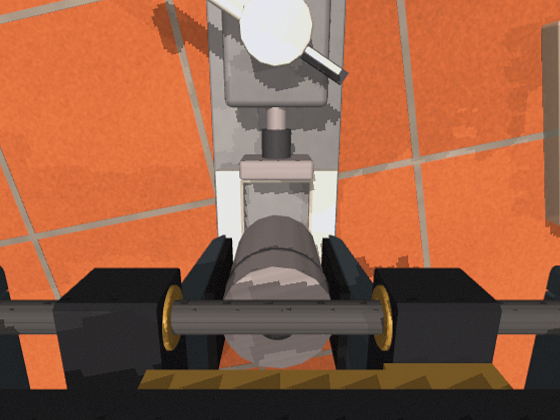

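The jar and the jaw are both centred at u≈277, so they line up. Now I descend into the pocket.

Emit:
{"name": "apply_moves", "arguments": {
  "steps": [-0.008, -0.012, 0.2, 0, 0, 0, 0.3, 0, 0, 0.3, 0, 0, 0, 0.3, 0, 0, 0.3, 0, 0, 0, 0.3, 0, 0, 0.2, 0, 0, 0, 0.3, 0, 0, 0.1, 0, 0, 0, 0.3, 0, 0, 0.05, 0, 0, 0, 0.3, 0, 0, 0.05, 0, 0, 0, 0.3, 0, 0, 0.05, 0, 0, 0, 0.3, 0, 0, 0, 0, 0, 0, 0.3]
}}

```text
clock: 8.05
eef_pos: [0.5402, -0.0179, 0.1197]
tool_rot: [0.0, 0.774, 0.633, 0.0]
force: [0.2, 0.3, -3.1]
finger_gap: 0.477
grip_force: 30.0
```

Emit:
{"name": "apply_moves", "arguments": {
  "steps": [0, 0, 0.03, 0, 0, 0, 0.3, 0, 0, 0.03, 0, 0, 0, 0.3, 0, 0, 0.02, 0, 0, 0, 0.3, 0, 0, 0.02, 0, 0, 0, 0.3, 0, 0, 0, 0, 0, 0, 0.3]
}}

```text
clock: 8.55
eef_pos: [0.5402, -0.0179, 0.1146]
tool_rot: [-0.0, 0.774, 0.633, -0.0]
force: [-0.5, 1.1, -3.1]
finger_gap: 0.475
grip_force: 30.0
```

Bottom at 12 mm with no side force, so the last 2 mm comes next.

Emit:
{"name": "apply_moves", "arguments": {
  "steps": [0, 0, 0.015, 0, 0, 0, 0.3, 0, 0, 0.015, 0, 0, 0, 0.3, 0, 0, 0.01, 0, 0, 0, 0.3, 0, 0, 0, 0, 0, 0, 0.3]
}}

```text
clock: 8.95
eef_pos: [0.5402, -0.0179, 0.1127]
tool_rot: [-0.0, 0.774, 0.633, -0.0]
force: [-0.6, -0.4, -3.0]
finger_gap: 0.476
grip_force: 30.0
```

Emit:
{"name": "apply_moves", "arguments": {
  "steps": [0, 0, 0.01, 0, 0, 0, 0.3, 0, 0, 0.01, 0, 0, 0, 0.3, 0, 0, 0, 0, 0, 0, 0.3]
}}

```text
clock: 9.25
eef_pos: [0.5403, -0.0179, 0.1126]
tool_rot: [-0.0, 0.774, 0.633, -0.0]
force: [-7.3, 0.8, 18.2]
finger_gap: 0.479
grip_force: 30.0
```

The jar is seated on the floor: TCP z is exactly grasp height + 10 mm, and there is a contact force. I'll relieve the press, open and rise.

Emit:
{"name": "apply_moves", "arguments": {
  "steps": [0, 0, -0.012, 0, 0, 0, 0.3, 0, 0, 0, 0, 0, 0, 0.1, 0, 0, 0, 0, 0, 0, 0, 0, 0, 0, 0, 0, 0, -0.1, 0, 0, 0, 0, 0, 0, -0.2, 0, 0, 0, 0, 0, 0, -0.4, 0, 0, 0, 0, 0, 0, -0.5, 0, 0, 0, 0, 0, 0, -0.5, 0, 0, -0.2, 0, 0, 0, -0.5, 0, 0, -0.4, 0, 0, 0, -0.5, 0, 0, -0.5, 0, 0, 0, -0.5, 0, 0, -0.5, 0, 0, 0, -0.5, 0, 0, -0.5, 0, 0, 0, -0.5, 0, 0, -0.5, 0, 0, 0, -0.5, 0, 0, -0.2, 0, 0, 0, -0.5, 0, 0, 0, 0, 0, 0, -0.5]
}}

```text
clock: 10.85
eef_pos: [0.5407, -0.0179, 0.2538]
tool_rot: [0.001, 0.774, 0.633, 0.001]
force: [0.5, -0.6, -0.6]
finger_gap: 0.749
grip_force: 0.0
```

Run:
```python
from h import *
from tgt import *
d=shot("top"); P,m=world(d); P=P[m]
cv2.imwrite("pics/crop2.png",cv2.resize(d["image"][190:290,220:350],None,fx=6,fy=6,interpolation=cv2.INTER_CUBIC))
d=shot("scene"); P2,m=world(d); P=P2[m]; cv2.imwrite("pics/sc2.png",cv2.resize(d["image"][165:275,210:320],None,fx=5,fy=5,interpolation=cv2.INTER_CUBIC))
D=P-pocket; X=D@cx; Y=D@cy; k=(np.hypot(X,Y)<.04)&(P[:,2]>.074)&(P[:,2]<.09); print("jar top",k.sum(),np.median(P[k,2]) if k.any() else 0, X[k].min(),X[k].max(),Y[k].min(),Y[k].max())
hub=pocket-.1153*cx; post=np.array([.4925,.1615,0]); th=np.arctan2(*(post-hub)[[1,0]]); print("hub",hub,"th",np.degrees(th),np.hypot(*(post-hub)[:2]))
to([0,0,.25]); print(bot.state()["joint_positions"])
```

```text
jar top 182 0.08026613186602638 -0.023611479890676548 0.02138864845689985 -0.020436378417653705 0.02380241537388243
hub [0.56284389 0.09441006 0.        ] th 136.35631241169628 0.09720762701808888
clock 10.95 tcp [ 0.5398 -0.0178  0.2517] y [ 9.80e-01 -1.99e-01 -6.00e-04] z [-6.e-04  1.e-04 -1.e+00] gap 0.7504815312121571 F [ 0.5 -0.2 -0.1]
units [ -1.799 -10.651   0.04 ]
[-7.62004142e-02  1.84986058e-01  2.07819152e+00  2.07122077e-05
  8.79055162e-01  1.24145814e-01]
```

View pics/sc2.png

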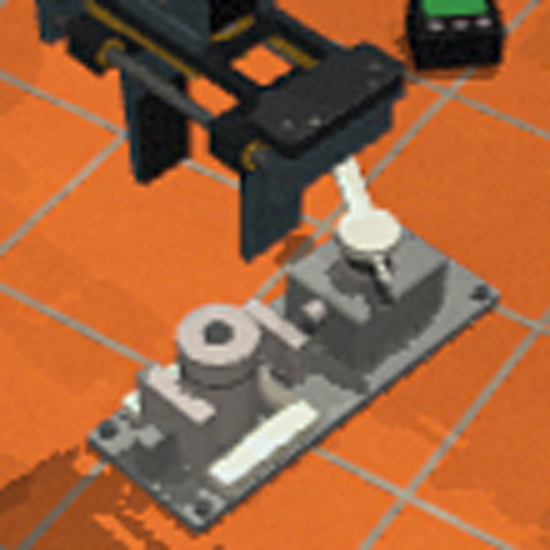

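The jar stands upright with its top at 80 mm, so it is fully down and released. Next I go behind the handle's post (counterclockwise side) with closed fingers.

Emit:
{"name": "apply_moves", "arguments": {
  "steps": [0.361, -0.248, 0, 0, 0, 0, 1, 0.361, -0.248, 0, 0, 0, 0, 1, 0.361, -0.248, 0, 0, 0, 0, 1, 0.361, -0.248, 0, 0, 0, 0, 1, 0.361, -0.248, 0, 0, 0, 0, 1, 0.361, -0.248, 0, 0, 0, 0, 1, 0.361, -0.248, 0, 0, 0, 0, 1, 0.361, -0.248, 0, 0, 0, 0, 1, 0, 0, 0, 0, 0, -8.27, 1, 0, 0, 0, 0, 0, -8.27, 1, 0, 0, 0, 0, 0, -8.27, 1, 0, 0, 0, 0, 0, -8.27, 1, 0, 0, 0, 0, 0, -8.27, 1, 0, 0, 0, 0, 0, -8.27, 1, 0, 0, 0, 0, 0, -8.27, 1, 0, 0, 0, 0, 0, 0, 1]
}}

```text
clock: 12.55
eef_pos: [0.4711, 0.1432, 0.251]
tool_rot: [-0.001, 0.37, 0.929, -0.001]
force: [-0.0, -1.0, 0.3]
finger_gap: 0.007
grip_force: 0.0
```

```bash
cat > arc.py <<'E'
from h import *
from tgt import pocket,cx,cy
hub=pocket-.1153*cx
def goal(thdeg,back,z,r=.1):
    t=np.radians(thdeg); tan=np.array([np.sin(t),-np.cos(t),0]); g=hub+r*np.array([np.cos(t),np.sin(t),0])-back*tan; g[2]=z; return g,tan
E
python3 - <<'E'
from arc import *
g,t=goal(136.4,.0275,.165); print(g,t); to(g,t)
E
```

```text
[0.47146217 0.14345729 0.165     ] [0.68961954 0.72417186 0.        ]
clock 12.55 tcp [0.4711 0.1432 0.251 ] y [ 0.6878  0.7259 -0.0019] z [-2.2e-03 -6.0e-04 -1.0e+00] gap 0.007197515863541066 F [-0.  -1.   0.3]
units [-0.003  0.011  1.72 ]
az 0.15
```

Emit:
{"name": "apply_moves", "arguments": {
  "steps": [0, 0, 0.4, 0, 0, 0, 1, 0, 0, 0.5, 0, 0, 0, 1, 0, 0, 0.4, 0, 0, 0, 1, 0, 0, 0.3, 0, 0, 0, 1, 0, 0, 0.12, 0, 0, 0, 1, 0, 0, 0, 0, 0, 0, 1, 0, 0.05, 0, 0, 0, 0, 1, 0, 0.04, 0, 0, 0, 0, 1, 0, 0.04, 0, 0, 0, 0, 1, 0, 0, 0, 0, 0, 0, 1]
}}

```text
clock: 13.55
eef_pos: [0.4766, 0.1483, 0.1668]
tool_rot: [0.0, 0.371, 0.929, 0.0]
force: [-1.5, -0.7, -0.3]
finger_gap: 0.005
grip_force: 0.0
```

Emit:
{"name": "apply_moves", "arguments": {
  "steps": [0.025, 0.141, 0, 0, 0, 4, 1, 0.025, 0.141, 0, 0, 0, 4, 1, 0.025, 0.141, 0, 0, 0, 4, 1, 0.025, 0.141, 0, 0, 0, 4, 1, 0.025, 0.141, 0, 0, 0, 4, 1, 0.025, 0.141, 0, 0, 0, 4, 1]
}}

```text
clock: 14.15
eef_pos: [0.5053, 0.179, 0.1663]
tool_rot: [-0.0, 0.557, 0.83, -0.0]
force: [-2.3, -1.9, 0.7]
finger_gap: 0.005
grip_force: 1.6
```

```bash
cat >> arc.py <<'E'
def rep():
    s,p,M=st(); e=p-hub; y=M[:,1]; x=M[:,0]
    th=np.degrees(np.arctan2(x[1],x[0])); f=s["force"]
    print("clk",round(s["clock"],2),"yaw th",th.round(2),"radial",(e@x).round(4),"tang",(e@y).round(4),"post th if contact",(th+np.degrees(np.arctan2(-(e@y)-.0215,.1))).round(2),"Ftan",(f@y).round(2),"Frad",(f@x).round(2),"Fz",f[2].round(2),"z",p[2].round(4))
E
python3 -c "
from arc import *
rep()"
```

```text
clk 14.15 yaw th 112.24 radial 0.1001 tang -0.0215 post th if contact 112.22 Ftan -2.84 Frad -0.92 Fz 0.67 z 0.1663
```

Emit:
{"name": "apply_moves", "arguments": {
  "steps": [0.025, 0.141, 0, 0, 0, 4, 1, 0.025, 0.141, 0, 0, 0, 4, 1, 0.025, 0.141, 0, 0, 0, 4, 1, 0.025, 0.141, 0, 0, 0, 4, 1, 0.025, 0.141, 0, 0, 0, 4, 1, 0.025, 0.141, 0, 0, 0, 4, 1, 0.025, 0.141, 0, 0, 0, 4, 1]
}}

```text
clock: 14.85
eef_pos: [0.5519, 0.1965, 0.1663]
tool_rot: [-0.0, 0.742, 0.671, -0.0]
force: [-3.0, 0.4, 1.5]
finger_gap: 0.003
grip_force: 1.6
```

```bash
python3 -c "
from arc import *
rep()"
```

```text
clk 14.85 yaw th 84.24 radial 0.1004 tang -0.0213 post th if contact 84.15 Ftan -3.01 Frad 0.12 Fz 1.54 z 0.1663
```

Free running at 3 N with 52° turned. I expect the pinch near 79°. I'll go on 16°, then in small steps.

Emit:
{"name": "apply_moves", "arguments": {
  "steps": [0.024, 0.141, 0, 0, 0, 4, 1, 0.024, 0.141, 0, 0, 0, 4, 1, 0.013, 0.07, 0, 0, 0, 2, 1, 0.013, 0.07, 0, 0, 0, 2, 1, 0.013, 0.07, 0, 0, 0, 2, 1, 0.013, 0.07, 0, 0, 0, 2, 1]
}}

```text
clock: 15.45
eef_pos: [0.5804, 0.1955, 0.1665]
tool_rot: [-0.0, 0.827, 0.561, -0.0]
force: [-2.1, 1.9, 1.2]
finger_gap: 0.0
grip_force: 1.6
```

```bash
python3 -c "
from arc import *
rep()"
```

```text
clk 15.45 yaw th 68.32 radial 0.1004 tang -0.0212 post th if contact 68.14 Ftan -2.64 Frad 0.94 Fz 1.17 z 0.1665
```

Emit:
{"name": "apply_moves", "arguments": {
  "steps": [0.006, 0.035, 0, 0, 0, 1, 1, 0.006, 0.035, 0, 0, 0, 1, 1, 0.006, 0.035, 0, 0, 0, 1, 1, 0.006, 0.035, 0, 0, 0, 1, 1]
}}

```text
clock: 15.85
eef_pos: [0.5875, 0.1938, 0.1664]
tool_rot: [-0.0, 0.846, 0.532, 0.0]
force: [-1.5, 3.9, 2.2]
finger_gap: 0.004
grip_force: 1.9
```

Emit:
{"name": "apply_moves", "arguments": {
  "steps": [0.006, 0.035, 0, 0, 0, 1, 1, 0.006, 0.035, 0, 0, 0, 1, 1, 0.006, 0.035, 0, 0, 0, 1, 1]
}}

```text
clock: 16.15
eef_pos: [0.5927, 0.1922, 0.1664]
tool_rot: [-0.0, 0.86, 0.51, 0.0]
force: [-2.4, 4.1, 1.7]
finger_gap: 0.001
grip_force: 1.9
```

```bash
python3 -c "
from arc import *
rep()"
```

```text
clk 16.15 yaw th 61.33 radial 0.1001 tang -0.0207 post th if contact 60.88 Ftan -4.12 Frad 2.43 Fz 1.67 z 0.1664
```

Emit:
{"name": "apply_moves", "arguments": {
  "steps": [0.006, 0.035, 0, 0, 0, 1, 1, 0.006, 0.035, 0, 0, 0, 1, 1]
}}

```text
clock: 16.35
eef_pos: [0.5961, 0.191, 0.1664]
tool_rot: [0.0, 0.869, 0.495, 0.0]
force: [-2.2, 4.9, 1.5]
finger_gap: 0.004
grip_force: 1.9
```

```bash
python3 -c "
from arc import *
rep()"
```

```text
clk 16.35 yaw th 59.33 radial 0.1 tang -0.0207 post th if contact 58.85 Ftan -4.41 Frad 3.11 Fz 1.48 z 0.1664
```

Emit:
{"name": "apply_moves", "arguments": {
  "steps": [0.006, 0.035, 0, 0, 0, 1, 1, 0.006, 0.035, 0, 0, 0, 1, 1]
}}

```text
clock: 16.55
eef_pos: [0.5993, 0.1897, 0.1663]
tool_rot: [0.0, 0.877, 0.48, 0.0]
force: [-1.4, 4.7, 1.8]
finger_gap: 0.006
grip_force: 1.9
```

```bash
python3 -c "
from arc import *
rep()"
```

```text
clk 16.55 yaw th 57.33 radial 0.0999 tang -0.0207 post th if contact 56.87 Ftan -3.69 Frad 3.16 Fz 1.84 z 0.1663
```

Emit:
{"name": "apply_moves", "arguments": {
  "steps": [0.006, 0.035, 0, 0, 0, 1, 1, 0.006, 0.035, 0, 0, 0, 1, 1]
}}

```text
clock: 16.75
eef_pos: [0.6026, 0.1883, 0.1663]
tool_rot: [-0.0, 0.886, 0.464, 0.0]
force: [-1.2, 4.6, 2.2]
finger_gap: 0.009
grip_force: 2.0
```

```bash
python3 -c "
from arc import *
rep()"
```

```text
clk 16.75 yaw th 55.33 radial 0.0998 tang -0.0207 post th if contact 54.87 Ftan -3.64 Frad 3.1 Fz 2.2 z 0.1663
```

Emit:
{"name": "apply_moves", "arguments": {
  "steps": [0.006, 0.035, 0, 0, 0, 1, 1, 0.006, 0.035, 0, 0, 0, 1, 1]
}}

```text
clock: 16.95
eef_pos: [0.6058, 0.1868, 0.1664]
tool_rot: [-0.0, 0.894, 0.449, 0.0]
force: [-2.5, 5.9, 2.2]
finger_gap: 0.007
grip_force: 2.9
```

```bash
python3 -c "
from arc import *
rep()"
```

```text
clk 16.95 yaw th 53.32 radial 0.0998 tang -0.0208 post th if contact 52.92 Ftan -5.5 Frad 3.2 Fz 2.17 z 0.1664
```

Emit:
{"name": "apply_moves", "arguments": {
  "steps": [0.006, 0.035, 0, 0, 0, 1, 1]
}}

```text
clock: 17.05
eef_pos: [0.6073, 0.1861, 0.1664]
tool_rot: [-0.0, 0.898, 0.441, 0.0]
force: [-2.7, 7.6, 2.0]
finger_gap: 0.005
grip_force: 3.4
```

Emit:
{"name": "apply_moves", "arguments": {
  "steps": [0.006, 0.035, 0, 0, 0, 1, 1]
}}

```text
clock: 17.15
eef_pos: [0.6088, 0.1853, 0.1664]
tool_rot: [-0.0, 0.901, 0.433, 0.0]
force: [-3.8, 8.0, 2.8]
finger_gap: 0.003
grip_force: 4.0
```

```bash
python3 -c "
from arc import *
rep()"
```

```text
clk 17.15 yaw th 51.32 radial 0.0998 tang -0.021 post th if contact 51.02 Ftan -7.98 Frad 3.88 Fz 2.76 z 0.1664
```

Emit:
{"name": "apply_moves", "arguments": {
  "steps": [0.006, 0.035, 0, 0, 0, 1, 1]
}}

```text
clock: 17.25
eef_pos: [0.6103, 0.1846, 0.1664]
tool_rot: [-0.0, 0.905, 0.425, -0.0]
force: [-3.1, 8.3, 3.9]
finger_gap: 0.003
grip_force: 4.3
```

Emit:
{"name": "apply_moves", "arguments": {
  "steps": [0.006, 0.035, 0, 0, 0, 1, 1]
}}

```text
clock: 17.35
eef_pos: [0.6119, 0.1837, 0.1664]
tool_rot: [-0.0, 0.909, 0.417, -0.0]
force: [-3.7, 8.4, 2.3]
finger_gap: 0.009
grip_force: 4.4
```

```bash
python3 -c "
from arc import *
rep()"
```

```text
clk 17.35 yaw th 49.32 radial 0.0997 tang -0.0211 post th if contact 49.11 Ftan -8.29 Frad 3.99 Fz 2.32 z 0.1664
```

Emit:
{"name": "apply_moves", "arguments": {
  "steps": [0.006, 0.035, 0, 0, 0, 1, 1]
}}

```text
clock: 17.45
eef_pos: [0.6134, 0.1828, 0.1664]
tool_rot: [-0.0, 0.912, 0.409, 0.0]
force: [-2.9, 9.2, 2.9]
finger_gap: 0.005
grip_force: 4.4
```

Emit:
{"name": "apply_moves", "arguments": {
  "steps": [0.006, 0.035, 0, 0, 0, 1, 1]
}}

```text
clock: 17.55
eef_pos: [0.615, 0.1819, 0.1664]
tool_rot: [-0.0, 0.916, 0.401, 0.0]
force: [-3.2, 8.7, 2.9]
finger_gap: 0.005
grip_force: 4.4
```

Emit:
{"name": "apply_moves", "arguments": {
  "steps": [0.006, 0.035, 0, 0, 0, 1, 1]
}}

```text
clock: 17.65
eef_pos: [0.6165, 0.181, 0.1664]
tool_rot: [-0.0, 0.919, 0.393, 0.0]
force: [-2.8, 8.0, 3.7]
finger_gap: 0.008
grip_force: 4.4
```

```bash
python3 -c "
from arc import *
rep()"
```

```text
clk 17.65 yaw th 46.32 radial 0.0997 tang -0.0211 post th if contact 46.08 Ftan -7.54 Frad 3.88 Fz 3.65 z 0.1664
```

The push is flat at about 8 N over the last 3–4°, so the handle has given way, with about 7° of give left before it locks. I stop here, back off the way I came, and rise.

Emit:
{"name": "apply_moves", "arguments": {
  "steps": [0, -0.04, 0, 0, 0, 0, 1, 0, -0.1, 0, 0, 0, 0, 1, 0, -0.2, 0, 0, 0, 0, 1, 0, -0.1, 0, 0, 0, 0, 1, 0, 0, 0, 0, 0, 0, 1, 0, 0, -0.3, 0, 0, 0, 1, 0, 0, -0.5, 0, 0, 0, 1, 0, 0, -0.5, 0, 0, 0, 1, 0, 0, -0.5, 0, 0, 0, 1, 0, 0, -0.3, 0, 0, 0, 1, 0, 0, 0, 0, 0, 0, 1, 0, 0, 0, 0, 0, 0, 1]
}}

```text
clock: 18.85
eef_pos: [0.6003, 0.1956, 0.271]
tool_rot: [0.0, 0.919, 0.394, -0.0]
force: [0.0, 0.6, -1.0]
finger_gap: 0.006
grip_force: 0.0
```

Run:
```python
from arc import *
rep()
d=shot("scene"); P,m=world(d); P=P[m]
D=P-pocket; X=D@cx; Y=D@cy; k=(np.hypot(X-.003,Y)<.03)&(P[:,2]>.074)&(P[:,2]<.09); print("jar top",k.sum(),np.median(P[k,2]),X[k].min(),X[k].max(),Y[k].min(),Y[k].max())
h=P[(np.hypot(*(P-hub)[:,:2].T)<.12)&(np.hypot(*(P-hub)[:,:2].T)>.08)&(P[:,2]>.1)&(P[:,2]<.125)]; h=h[:] ; c=np.median(h,0)-hub; print("post",len(h),np.degrees(np.arctan2(c[1],c[0])))
cv2.imwrite("pics/sc3.png",cv2.resize(d["image"][140:285,200:350],None,fx=4,fy=4,interpolation=cv2.INTER_CUBIC))
```

```text
clk 18.85 yaw th 46.4 radial 0.0991 tang -0.0427 post th if contact 58.36 Ftan -0.38 Frad 0.47 Fz -1.01 z 0.271
jar top 182 0.08031852513855259 -0.018539912936017054 0.02422227313837849 -0.01974616321419626 0.024884221062410734
post 41 46.04159755281376
```

View pics/sc3.png

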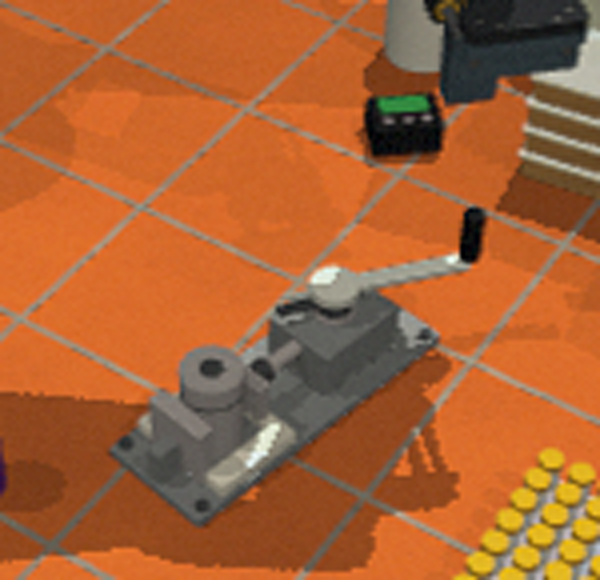

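The picture shows the jar upright at (212,375), pinched between jaw and stop. The handle stays at 46°, the pointer is slightly off the tail at (290,310), and the robot is clear. I'm handing in.

```bash
python3 -c "
from plant import bot
print(bot.job_done())"
```

```text
the job is handed in; nothing more can be done
None
```

The steel jar stands upright and fully down in the pocket, clamped; I turned the handle clockwise until it gave way, stopped about 4° into its roughly 11° of give, and handed the job in at about 19 s with the robot clear (no verdict was shown).

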